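# Load the green cartridge in the pigment station and select green

## Robot

A 6-joint arm with a two-finger parallel gripper is mounted at the origin on the work surface. World frame = base frame: x ahead of the robot, y to its left, z up, the work surface at z = 0. Lengths are in m, angles in degrees, forces in N, time in s.
With the tool pointing down it reaches from about 0.35 to 0.875 m from the base axis. Payload 4.2 kg.
Tool frame: the origin (TCP) lies midway between the tips of the shut fingers; the grasp point (between the pads) lies 19 mm behind it; x points along the fingers, z is the direction in which the jaws open and shut, and the axes are right-handed (so a half turn about x gives the same grasp; the last joint's range is limited). The gripper opens to 85 mm and grips with 20 to 120 N. Pads are 22 mm wide; open, the fingers measure 114 mm over their backs; the gripper's body (76 mm by 85 mm) begins 54 mm behind the grasp point. The pads swing forward as they close: fully open they stand 13 mm farther back than shut.
Start: joints at [-61.043, 22.042, 0.453, 0, -68.411, -14.817], TCP at [0.153, -0.606, 0.231] pointing down, gripper open.
Joint ranges: [-179.83, 179.83], [-69.29, 118.12], [-61.27, 80.66], [-181.25, 117.63], [-171.15, -9.14], [-177.46, 177.46]. Speed limits (degrees/s): [159.86, 159.86, 180, 180, 180, 180].

## Interface

Orientations are given as a 3x3 rotation matrix whose columns are the frame's x, y, z axes.
In Python, from bench import robot, viewer gives the robot as it stands.
- The arm moves only by the shell command python3 -m crank 'ROWS' [FORCE]. ROWS is JSON, a list that holds one entry, the list of rows, each a list of 7 numbers: the shift along the world's x, y, z in units of 40 mm (1.0 is 40 mm), then the turn, a rotation vector about the world's x, y, z in rad, then the opening in per cent of the stroke, from 0 (shut) to 100 (fully open). A call has 1 to 12 rows; each row shifts and turns the commanded pose from where the row before left it; what a row does not reach is not made up. A row lasts 1/12 s, in which the tool goes at most 41.7 mm and 7.16 degrees, less where a joint would pass 70% of its speed; a pose out of reach is approached as far as the arm can. A call is refused whole if a number of a shift passes 1 or a number of a turn 0.125, either way. A call with a gripper value outside its range is refused whole. The fingers move at their own pace and stop on an object; FORCE is the grip in N (left out, the last holds). Time passes only in rows, so rows that do not move let the fingers close. It gives the time, the measured TCP pose, the force and the opening at its end, in the units of the state.
- robot.sense(): the state, without advancing time (a new reading comes with each control period).
- viewer.get_image(name): name is "scene" or "top"; returns the picture (420x560x3 uint8, red, green, blue); there is no depth.
- viewer.camera_model(name): a dict with "fx", "fy", "cx", "cy" (pixels), "k1" (the pictures are not rectified: a ray, as slopes to the right and down, at radius r is drawn at 1 + k1 r^2 times it, then the intrinsics apply), "R" (3x3) and "t" (3): a world point X has camera coordinates R X + t. Camera axes: x right, y down, z forward; pixel columns grow to the right and rows downward; lengths in m; the calibration is good to about 2 mm. A picture is of the moment at which its call begins. camera_model takes no time and is no camera call.
- robot.close_job(): hands the job in, once; it reports no verdict.
The state is a dict: "t": time; "q": joint angles; "dq": joint speeds; "effort": joint torques, N m; "ee_pos": TCP position; "ee_rot": TCP orientation; "contact_force": force on the tool from outside, world axes, zero at the start; "ft_torque": the same for the moment, N m; "grip_width": opening from 0.0 (shut) to 1.0 (fully open).
Only numpy, scipy, OpenCV 4.12 (cv2) and the standard library are available. Lean on these libraries where they do the work, as an engineer would, in place of code of your own. Each camera call takes 0.05 s, during which the arm holds its last target. There are 200 camera calls.

## Task

Set the pigment mixing station up for green: put the green cartridge in its empty bay and press it fully home, so that its shoulders are flush with the station's top. Then turn the selector knob until it clicks into place with its pointer at the green mark. Leave the other cartridges, the painted doll and the jar standing where they are.

Things in the scene. Friction and masses are not known exactly. Their poses are not given: they have to be found in the camera images.
- station: the mixing station, a white box 170 (x) x 280 (y) x 60 mm high, fixed to the table. Origin: centre of its underside; z up; seen along its x, the bay is on its left half (75 mm towards +y) and the selector on its right half (68 mm towards -y)
- bay (a point): centre of the bay's mouth, at the level of the station's top (z 60 mm). The bay is an upright rectangular recess, 49 (station x) x 37 mm (station y), with a black rim; the 46 mm side of a cartridge goes along the station's x, either way round. Axes as the station's
- carriage (a joint): the steel plate that is the bay's floor. 0: raised, 30 mm below the mouth, so that a cartridge put on it stands 10 mm proud; 0.010: fully down, 40 mm below the mouth, the cartridge's shoulders flush. Friction holds it where it is: it takes about 8 N to push it down, and it stays down
- selector (a joint): angle of the selector knob, 0 to 2.094, growing clockwise seen from above. It clicks into five positions 0.524 apart (0, 0.524, 1.047, 1.571, 2.094); it starts at or between the first two (small black dots), and the last three have the coloured marks. A click takes about 0.1 N m (4 N at 25 mm from the axis); let go past the half way, it snaps on to the next position
- selector_axis (a point): on the knob's upright axis at the top of its bar, 94 mm above the table. Its x axis points along the pointer. The knob: a black disc 44 mm across and 8 mm high on the station's top; on it a straight bar 12 mm wide that rises to 34 mm above the station's top and runs from 20 mm behind the axis to 36 mm ahead of it (the pointer end, with a white line)
- pointer_tip (a point): the pointer end of the knob's bar, 36 mm from the axis, at the top of the bar. With the pointer at a mark, it is 12 mm from the centre of that mark, horizontally
- mark_green: green disc, 17 mm across, lying on the station's top (z 60 mm) beside the dial, 48 mm from the selector's axis. It does not move. Origin: its centre. The red, green and blue marks sit in any order at the selector's last three positions
- mark_red: red disc, 17 mm across, lying on the station's top (z 60 mm) beside the dial, 48 mm from the selector's axis. It does not move. Origin: its centre. The red, green and blue marks sit in any order at the selector's last three positions
- mark_blue: blue disc, 17 mm across, lying on the station's top (z 60 mm) beside the dial, 48 mm from the selector's axis. It does not move. Origin: its centre. The red, green and blue marks sit in any order at the selector's last three positions
- cart_green: green cartridge, 62 mm high: a block 46 (its x) x 34 (its y) x 40 mm high, with a grip rib 34 (x) x 14 (y) x 22 mm high centred on its top; same under a half turn. About 100 g, stands loose and upright on the table. Origin: centre of its underside; z up
- cart_red: red cartridge, 62 mm high: a block 46 (its x) x 34 (its y) x 40 mm high, with a grip rib 34 (x) x 14 (y) x 22 mm high centred on its top; same under a half turn. About 100 g, stands loose and upright on the table. Origin: centre of its underside; z up. To be left alone
- cart_blue: blue cartridge, 62 mm high: a block 46 (its x) x 34 (its y) x 40 mm high, with a grip rib 34 (x) x 14 (y) x 22 mm high centred on its top; same under a half turn. About 100 g, stands loose and upright on the table. Origin: centre of its underside; z up. To be left alone
- doll: painted doll with a green skirt and brown hair, 60 mm across the foot and 124 mm high, loose. Origin: centre of its underside. To be left alone
- jar: paint jar with a blue cap, 48 mm across and 55 mm high, loose. Origin: centre of its underside. To be left alone

How it is judged:
By the outcome, as a careful person would: the job done as asked, in the order asked, and still so for the second after the job is handed in, with the robot touching nothing.
It also fails if it takes over 64 s, if anything falls off the work surface, if the arm or the gripper's body presses on something with over 40 N, if the wrist force passes 120 N, or if a joint passes its speed limit or range.

## Working session

There is one attempt and no reset: what is moved stays moved. The work goes in short steps, Python scripts to look and compute and a shell command to move; the robot and the scene stay as the last step left them, time stands still between calls to the robot, and variables do not carry over. Pictures are saved under pics/ and viewed, about 8 in all and at most 12, crops included, and the job is handed in when it is done.

```bash
mkdir -p pics; ls
python3 - <<'E'
from bench import robot, viewer
import cv2
for n in ("top","scene"):
    im=viewer.get_image(n); cv2.imwrite(f"pics/{n}0.png",im[:,:,::-1])
    print(n,viewer.camera_model(n))
s=robot.sense(); print({k:s[k] for k in("t","ee_pos","ee_rot","grip_width","contact_force")})
E
```

```text
pics
top {'fx': 462.3085849481541, 'fy': 462.3085849481541, 'cx': 274.75176776653564, 'cy': 209.262865306443, 'k1': -0.020366947521220036, 'R': array([[-0.02915226, -0.99957374,  0.00157291],
       [-0.97972644,  0.02826132, -0.19833658],
       [ 0.19820759, -0.00732299, -0.98013271]]), 't': array([0.03827252, 0.56222828, 0.88170716])}
scene {'fx': 538.9666591188331, 'fy': 538.9666591188331, 'cx': 278.374455949425, 'cy': 203.61848060191986, 'k1': -0.061686038787585364, 'R': array([[ 0.51216479,  0.85876777,  0.01432291],
       [ 0.67840586, -0.39425821, -0.61994028],
       [-0.52673781,  0.32722832, -0.78451826]]), 't': array([-0.3152136 , -0.33334236,  1.40483173])}
{'t': 0.1, 'ee_pos': array([ 0.15256055, -0.60557023,  0.23035243]), 'ee_rot': array([[-5.61530719e-04, -9.69743904e-01, -2.44123831e-01],
       [ 1.81756867e-03, -2.44124456e-01,  9.69742206e-01],
       [-9.99998191e-01,  1.00828210e-04,  1.89965952e-03]]), 'grip_width': 0.9978257646068468, 'contact_force': array([-0.84631825,  0.16541767,  0.16262103])}
```

View pics/top0.png

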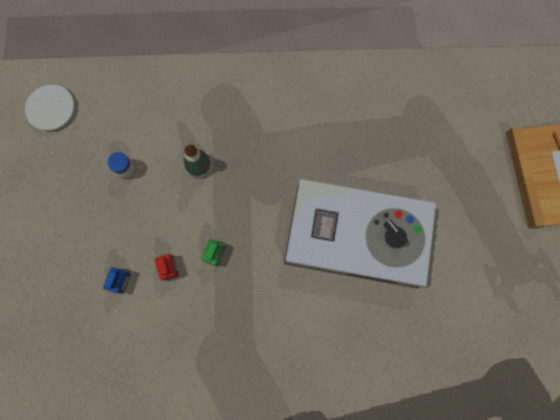

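View pics/scene0.png

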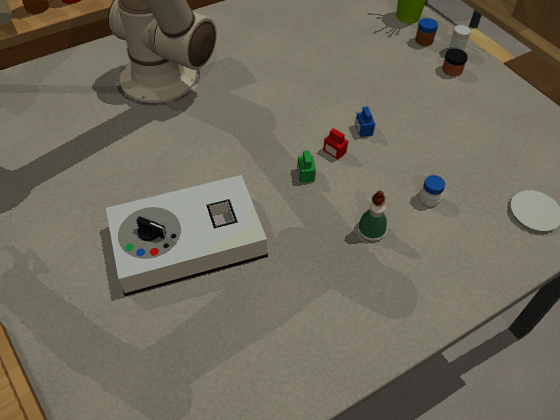

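```bash
cat > h.py <<'E'
import numpy as np, cv2
from bench import robot, viewer
def ray(n,u,v):
    c=viewer.camera_model(n); a=np.array([(u-c['cx'])/c['fx'],(v-c['cy'])/c['fy']]); p=a.copy()
    for _ in range(20): p=a/(1+c['k1']*(p@p))
    R=c['R']; return -R.T@c['t'], R.T@np.array([p[0],p[1],1.])
def onz(n,u,v,z):
    o,d=ray(n,u,v); return o+d*(z-o[2])/d[2]
def proj(n,X):
    c=viewer.camera_model(n); X=c['R']@np.asarray(X)+c['t']; p=X[:2]/X[2]; p=p*(1+c['k1']*(p@p))
    return p*c['fx']+[c['cx'],c['cy']]
def tri(a,b):
    (o1,d1),(o2,d2)=ray("top",*a),ray("scene",*b)
    s=np.linalg.lstsq(np.c_[d1,-d2],o2-o1,rcond=None)[0]; p,q=o1+s[0]*d1,o2+s[1]*d2
    return (p+q)/2,np.linalg.norm(p-q)
def mask(im,col):
    h,s,v=cv2.split(cv2.cvtColor(im,cv2.COLOR_RGB2HSV)); H={'green':(45,80),'blue':(105,130),'red':(-8,8)}[col]
    hh=h.astype(int); hh[hh>150]-=180 if col=='red' else 0
    return ((hh>=H[0])&(hh<=H[1])&(s>120)&(v>35)).astype(np.uint8)
def blobs(n,im,col,minA=12):
    k,l,st,c=cv2.connectedComponentsWithStats(mask(im,col)); return [(st[i,4],c[i].round(1)) for i in range(1,k) if st[i,4]>=minA],l
E
python3 - <<'E'
from h import *
for n in("top","scene"):
    im=cv2.imread(f"pics/{n}0.png")[:,:,::-1].copy()
    for c in('green','red','blue'):
        print(n,c,[(a,tuple(p),onz(n,*p,.06)[:2].round(4)) for a,p in blobs(n,im,c)[0]])
    g=cv2.cvtColor(im,cv2.COLOR_RGB2HSV); w=((g[:,:,2]>130)&(g[:,:,1]<40)).astype(np.uint8)
    cs,_=cv2.findContours(w,cv2.RETR_EXTERNAL,cv2.CHAIN_APPROX_NONE); c=max(cs,key=cv2.contourArea)
    print(n,"white",cv2.contourArea(c),cv2.approxPolyDP(c,8,True).reshape(-1,2).tolist())
t=cv2.imread("pics/top0.png");s=cv2.imread("pics/scene0.png")
r=lambda a,f:cv2.resize(a,None,fx=f,fy=f,interpolation=cv2.INTER_CUBIC)
A=r(t[175:290,282:442],5)[:300*2,:800]; cv2.imwrite("pics/c1.png",A)
B=r(s[190:270,100:270],4.6); C=r(s[140:190,285:355],6); D=r(t[230:280,150:235],6)
cv2.imwrite("pics/c2.png",np.vstack([B[:290,:782],np.zeros((0,782,3),np.uint8),np.hstack([C[:,:391],D[:,128:519]])[:300]]))
E
```

```text
top green [(np.int32(40), (np.float64(417.1), np.float64(228.9)), array([ 0.5139, -0.2626])), (np.int32(300), (np.float64(211.9), np.float64(252.2)), array([0.4791, 0.1492]))]
top red [(np.int32(36), (np.float64(189.1), np.float64(150.2)), array([0.6925, 0.1961])), (np.int32(52), (np.float64(398.3), np.float64(213.7)), array([ 0.546 , -0.2273])), (np.int32(415), (np.float64(165.3), np.float64(267.0)), array([0.4524, 0.2412]))]
top blue [(np.int32(307), (np.float64(117.8), np.float64(161.9)), array([0.6716, 0.3435])), (np.int32(42), (np.float64(409.6), np.float64(219.0)), array([ 0.5345, -0.2493])), (np.int32(373), (np.float64(114.6), np.float64(279.7)), array([0.4303, 0.3406]))]
top white 11425.0 [[300, 179], [287, 260], [425, 285], [434, 202]]
scene green [(np.int32(431), (np.float64(306.4), np.float64(167.2)), array([0.5094, 0.1308])), (np.int32(326), (np.float64(372.4), np.float64(225.7)), array([0.7017, 0.1593])), (np.int32(49), (np.float64(129.2), np.float64(246.8)), array([ 0.5118, -0.2638]))]
scene red [(np.int32(54), (np.float64(70.1), np.float64(1.1)), array([-0.3739, -0.107
[... 357 characters left out ...]
0), (np.float64(365.6), np.float64(122.3)), array([0.461 , 0.3218])), (np.int32(321), (np.float64(433.9), np.float64(184.4)), array([0.6816, 0.3338])), (np.int32(52), (np.float64(140.2), np.float64(251.9)), array([ 0.5328, -0.2502]))]
scene white 10211.5 [[241, 174], [106, 207], [118, 277], [265, 239]]Traceback (most recent call last):
  File "<stdin>", line 13, in <module>
    return _nx.concatenate(arrs, 0, dtype=dtype, casting=casting)
           ~~~~~~~~~~~~~~~^^^^^^^^^^^^^^^^^^^^^^^^^^^^^^^^^^^^^^^
ValueError: all the input array dimensions except for the concatenation axis must match exactly, but along dimension 1, the array at index 0 has size 782 and the array at index 2 has size 773
```

View pics/c1.png

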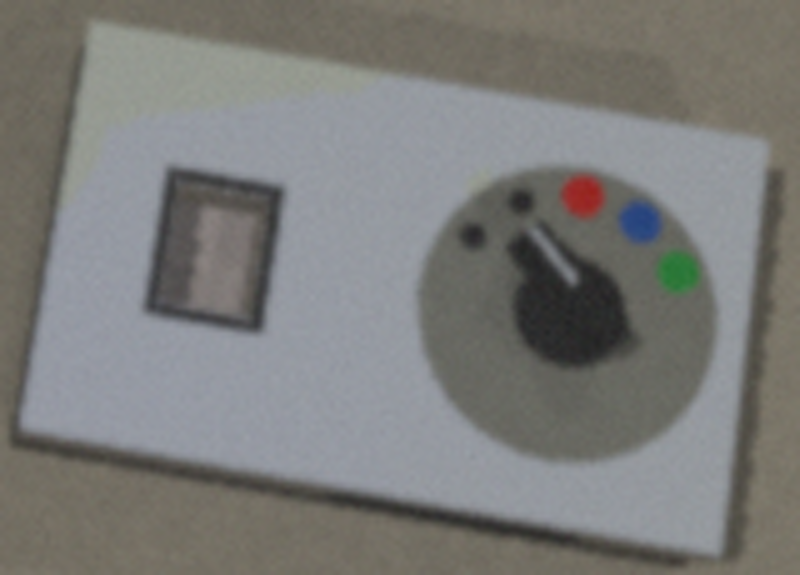

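Run:
```python
from h import *
from scipy.optimize import least_squares
q=[onz("top",(U+.5)/5+281.5,(V+.5)/5+174.5,.06)[:2] for U,V in((473,236),(521,201),(215,249))]
print("dots,bay",np.round(q,4))
M=np.array([[.5129,-.2632],[.5336,-.2497],[.5451,-.2276]]); P=np.vstack([M[::-1],q[:2]])
f=lambda x:np.hypot(*(P-x).T)-.048
r=least_squares(f,[.5,-.21]); ax=r.x; print("axis",ax,r.fun, "ang",np.degrees(np.arctan2(*(P-ax).T[::-1])))
for n,c in(("top",[[300,179],[287,260],[425,285],[434,202]]),("scene",[[241,174],[106,207],[118,277],[265,239]])):
    print(n,np.round([onz(n,*p,.06)[:2] for p in c],4).tolist())
e=q[2]-ax; print("bay-axis",np.hypot(*e),"yaw",np.degrees(np.arctan2(-e[0],e[1])))
tip=[onz("top",(U+.5)/5+281.5,(V+.5)/5+174.5,.094)[:2] for U,V in((575,283),(535,228))]
d=tip[1]-tip[0];print("line",np.round(tip,4),np.degrees(np.arctan2(d[1],d[0])))
t=cv2.imread("pics/top0.png");s=cv2.imread("pics/scene0.png")
r=lambda a,f:cv2.resize(a,(400,320),interpolation=cv2.INTER_CUBIC)
cv2.imwrite("pics/c2.png",np.hstack([r(t[232:272,187:237],8),r(s[147:187,282:332],8)]))
```

```text
dots,bay [[ 0.5307 -0.1813]
 [ 0.5445 -0.2018]
 [ 0.5285 -0.0772]]
axis [ 0.49861598 -0.21704649] [-3.33022856e-04 -1.44661603e-04  3.13349759e-04  2.79773634e-05
  3.36334232e-04] ang [-12.79132655 -43.02660509 -72.80326041  48.03146772  18.38870864]
top [[0.6241, -0.0316], [0.4593, 0.0008], [0.4023, -0.2683], [0.5681, -0.3021]]
scene [[0.4573, 0.003], [0.3996, -0.2693], [0.5631, -0.3051], [0.624, -0.0355]]
bay-axis 0.1430137250898607 yaw -12.045329052793399
line [[ 0.5055 -0.2117]
 [ 0.5275 -0.1979]] 32.14249718658284
```

View pics/c2.png

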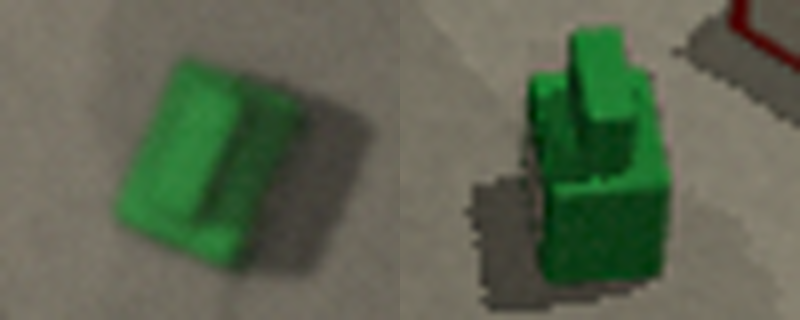

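Run:
```python
from h import *
S=lambda U,V,z:onz("scene",(U+.5)/8+281.5,(V+.5)/8+146.5,z)[:2]
T=lambda U,V,z:onz("top",(U+.5)/8+186.5,(V+.5)/8+231.5,z)[:2]
def show(k,P):
    P=np.array(P);e=np.diff(np.vstack([P,P[:1]]),axis=0)
    print(k,"c",P.mean(0).round(4),"len",np.hypot(*e.T).round(4),"ang",np.degrees(np.arctan2(e[:,1],e[:,0])).round(1))
show("rib scene",[S(*p,.062) for p in((172,32),(217,28),(237,115),(192,120))])
show("rib top",[T(*p,.062) for p in((190,70),(245,92),(195,222),(140,197))])
show("blk scene",[S(*p,.04) for p in((130,78),(155,190),(268,182))])
B=[S(*p,.04) for p in((130,78),(268,182))];print("diag mid scene",np.mean(B,0))
B=[T(*p,.04) for p in((300,97),(117,217))];print("diag mid top",np.mean(B,0))
for n in("top","scene"):
    im=cv2.imread(f"pics/{n}0.png")[:,:,::-1].copy();b,l=blobs(n,im,'green')
    m=(l==max(range(1,l.max()+1),key=lambda i:((l==i).sum() if np.hypot(*(np.argwhere(l==i).mean(0)[::-1]-proj(n,[.475,.15,.03])))<20 else 0))).astype(np.uint8)
    c=cv2.findContours(m,0,1)[0][0];print(n,cv2.minAreaRect(c),(m>0).sum(), proj(n,[.475,.15,.03]))
```

```text
rib scene c [0.4838 0.1489] len [0.0123 0.0321 0.0121 0.0324] ang [  67.   -23.3 -111.5  156.9]
rib top c [0.4839 0.1514] len [0.0149 0.0343 0.0151 0.0336] ang [-113.4  158.6   64.2  -21.7]
blk scene c [0.4879 0.1412] len [0.0414 0.0306 0.0523] ang [ -22.8   65.3 -167. ]
diag mid scene [0.48368034 0.1485196 ]
diag mid top [0.48334924 0.15025236]
top ((212.49996948242188, 252.00001525878906), (15.784103393554688, 21.169267654418945), 21.801406860351562) 300 [213.43061181 255.7667162 ]
scene ((306.58770751953125, 166.07847595214844), (30.39756965637207, 16.585535049438477), 86.8201675415039) 431 [304.5337181  163.06854611]
```

```bash
R='[0.376,0.858,-0.05,0,0,-0.0294,45]'; python3 -m crank '[[[0.376,0.858,-0.05,0,0,-0.0294,45],[0.376,0.858,-0.05,0,0,-0.0294,45],[0.376,0.858,-0.05,0,0,-0.0294,45],[0.376,0.858,-0.05,0,0,-0.0294,45],[0.376,0.858,-0.05,0,0,-0.0294,45],[0.376,0.858,-0.05,0,0,-0.0294,45],[0.376,0.858,-0.05,0,0,-0.0294,45],[0.376,0.858,-0.05,0,0,-0.0294,45],[0.376,0.858,-0.05,0,0,-0.0294,45],[0.376,0.858,-0.05,0,0,-0.0294,45],[0.376,0.858,-0.05,0,0,-0.0294,45]]]' 60
python3 -m crank '[[[0.376,0.858,-0.05,0,0,-0.0294,45],[0.376,0.858,-0.05,0,0,-0.0294,45],[0.376,0.858,-0.05,0,0,-0.0294,45],[0.376,0.858,-0.05,0,0,-0.0294,45],[0.376,0.858,-0.05,0,0,-0.0294,45],[0.376,0.858,-0.05,0,0,-0.0294,45],[0.376,0.858,-0.05,0,0,-0.0294,45],[0.376,0.858,-0.05,0,0,-0.0294,45],[0.376,0.858,-0.05,0,0,-0.0294,45],[0.376,0.858,-0.05,0,0,-0.0294,45],[0.376,0.858,-0.05,0,0,-0.0294,45],[0,0,0,0,0,0,45]]]'
```

```text
t: 1.02
ee_pos: [0.3181, -0.2268, 0.2091]
ee_rot: [[0.0, -0.997, 0.078], [0.0, 0.078, 0.997], [-1.0, -0.0, 0.0]]
contact_force: [0.6, 0.4, 0.7]
grip_width: 0.447
t: 2.02
ee_pos: [0.4861, 0.1539, 0.1864]
ee_rot: [[0.002, -0.922, 0.386], [0.0, 0.386, 0.922], [-1.0, -0.001, 0.001]]
contact_force: [-0.6, -0.2, -0.4]
grip_width: 0.454
```

```bash
python3 -m crank '[[[-0.06,-0.1,-0.7,0,0,0,45],[0,0,-0.7,0,0,0,45],[0,0,-0.7,0,0,0,45],[0,0,-0.6,0,0,0,45],[0,0,0,0,0,0,45],[0,0,0,0,0,0,45]]]'
python3 - <<'E'
from h import *
print(robot.sense()['ee_pos'])
t=viewer.get_image("top");s=viewer.get_image("scene")
r=lambda a:cv2.resize(a,(400,400),interpolation=cv2.INTER_CUBIC)
cv2.imwrite("pics/g1.png",np.hstack([r(t[215:285,180:250]),r(s[120:190,270:340])])[:,:,::-1])
E
```

```text
t: 2.52
ee_pos: [0.4806, 0.1443, 0.0786]
ee_rot: [[-0.003, -0.921, 0.389], [-0.002, 0.389, 0.921], [-1.0, 0.002, -0.003]]
contact_force: [0.6, 0.5, 0.1]
grip_width: 0.451
[0.48056631 0.14434473 0.07855435]
```

View pics/g1.png

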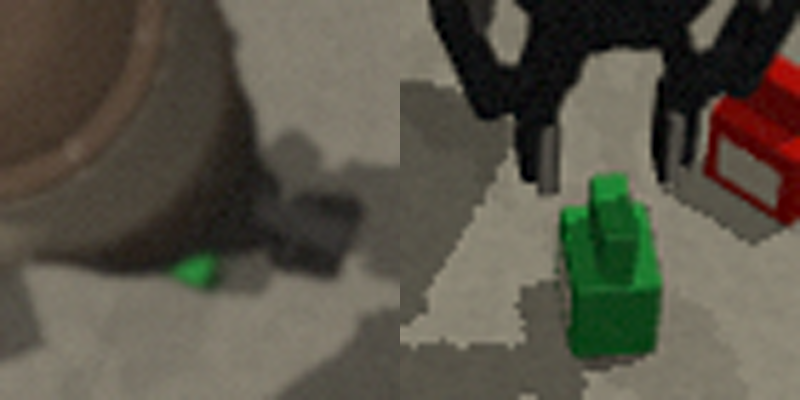

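```bash
python3 -m crank '[[[0.08,0.13,0,0,0,0,45],[0,0,-0.4,0,0,0,45],[0,0,-0.48,0,0,0,45],[0,0,0,0,0,0,45],[0,0,0,0,0,0,45],[0,0,0,0,0,0,0],[0,0,0,0,0,0,0],[0,0,0,0,0,0,0],[0,0,0,0,0,0,0],[0,0,0,0,0,0,0],[0,0,0,0,0,0,0],[0,0,0,0,0,0,0]]]' 60
```

```text
t: 3.62
ee_pos: [0.4854, 0.1508, 0.0456]
ee_rot: [[0.003, -0.921, 0.389], [0.001, 0.389, 0.921], [-1.0, -0.002, 0.002]]
contact_force: [-0.7, -0.2, 6.3]
grip_width: 0.144
```

```bash
python3 -m crank '[[[0,0,0.3,0,0,0,0],[0,0,0.6,0,0,0,0],[0,0,0.8,0,0,0,0],[0,0,0.8,0,0,0,0],[0,0,0,0,0,0,0]]]'
python3 -m crank '[[[0.134,-0.71,0,0,0,0.0236,0],[0.134,-0.71,0,0,0,0.0236,0],[0.134,-0.71,0,0,0,0.0236,0],[0.134,-0.71,0,0,0,0.0236,0],[0.134,-0.71,0,0,0,0.0236,0],[0.134,-0.71,0,0,0,0.0236,0],[0.134,-0.71,0,0,0,0.0236,0],[0.134,-0.71,0,0,0,0.0236,0],[0,0,0,0,0,0,0],[0,0,0,0,0,0,0],[0,0,0,0,0,0,0],[0,0,0,0,0,0,0]]]'
python3 - <<'E'
from h import *
print(robot.sense()['ee_pos'])
t=viewer.get_image("top");s=viewer.get_image("scene")
cv2.imwrite("pics/t2.png",t[:,:,::-1]);cv2.imwrite("pics/s2.png",s[:,:,::-1])
print(proj("scene",[.5283,-.0774,.06]))
cv2.imwrite("pics/g2.png",np.hstack([cv2.resize(t[170:270,280:370],(360,400),interpolation=2),cv2.resize(s[145:245,170:280],(440,400),interpolation=2)])[:,:,::-1])
E
```

```text
t: 4.03
ee_pos: [0.488, 0.152, 0.1506]
ee_rot: [[0.012, -0.922, 0.388], [0.006, 0.388, 0.922], [-1.0, -0.009, 0.01]]
contact_force: [1.2, -0.1, -1.7]
grip_width: 0.146
t: 5.03
ee_pos: [0.527, -0.0763, 0.144]
ee_rot: [[-0.0, -0.978, 0.209], [0.0, 0.209, 0.978], [-1.0, 0.0, 0.0]]
contact_force: [-0.6, 0.1, -0.5]
grip_width: 0.15
[ 0.52700588 -0.07630935  0.1440045 ]
[222.04718645 213.00853586]
```

View pics/g2.png

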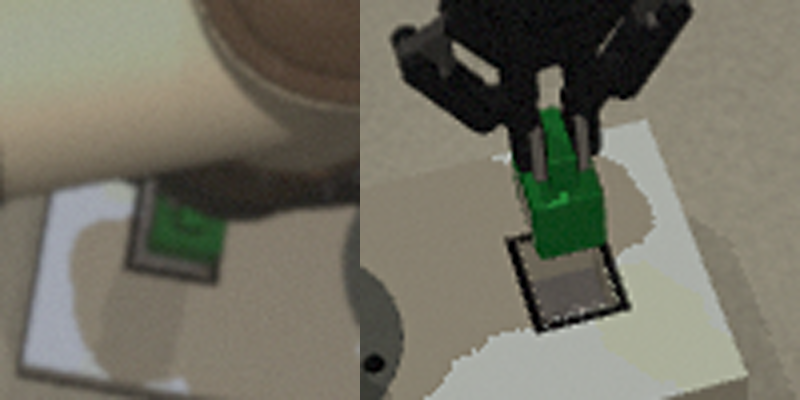

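```bash
python3 -m crank '[[[0.03,-0.03,-0.35,0,0,0,0],[0,0,-0.35,0,0,0,0],[0,0,0,0,0,0,0],[0,0,0,0,0,0,0],[0,0,0,0,0,0,0]]]'
python3 - <<'E'
from h import *
print(robot.sense()['ee_pos'])
t=viewer.get_image("top");s=viewer.get_image("scene")
cv2.imwrite("pics/t3.png",t[:,:,::-1]);cv2.imwrite("pics/s3.png",s[:,:,::-1])
cv2.imwrite("pics/g3.png",np.hstack([cv2.resize(t[205:245,305:345],(400,400),interpolation=2),cv2.resize(s[190:230,202:242],(400,400),interpolation=2)])[:,:,::-1])
E
```

```text
t: 5.55
ee_pos: [0.529, -0.0777, 0.1168]
ee_rot: [[0.001, -0.978, 0.209], [-0.0, 0.209, 0.978], [-1.0, -0.001, 0.0]]
contact_force: [0.3, -0.6, -0.6]
grip_width: 0.143
[ 0.52901521 -0.07773392  0.11682416]
```

View pics/g3.png

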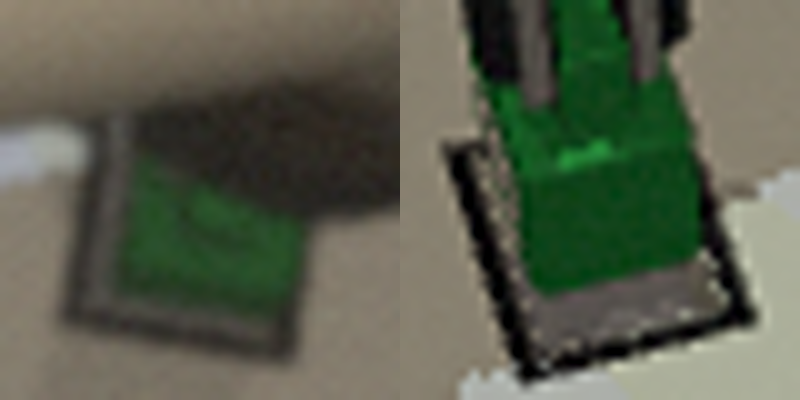

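Run:
```python
from h import *
S=lambda U,V,z:onz("scene",(U+.5)/10+201.5,(V+.5)/10+189.5,z)[:2]
T=lambda U,V,z:onz("top",(U+.5)/10+304.5,(V+.5)/10+204.5,z)[:2]
a=np.radians(-12.1);ex=np.array([np.cos(a),np.sin(a)]);ey=np.array([-ex[1],ex[0]])
B=np.array([.5283,-.0774]);tl=lambda p:np.round([(p-B)@ex*1e3,(p-B)@ey*1e3],1)
for k,p in dict(botL=(145,296,.0712),botR=(297,262,.0712),topL=(122,172,.1112),topR=(292,145,.1112),rimA=(47,147,.06),rimB=(122,380,.06),rimC=(353,320,.06)).items(): print("scene",k,tl(S(*p)))
for k,p in dict(botL=(118,290,.0712),botR=(280,318,.0712),rimL=(68,320,.06),rimR=(293,355,.06)).items(): print("top",k,tl(T(*p)))
t=cv2.imread("pics/c1.png")
for p in((168,168),(284,186),(262,330),(146,312)): print("rim c1",tl(onz("top",(p[0]+.5)/5+281.5,(p[1]+.5)/5+174.5,.06)[:2]))
```

```text
scene botL [ 19.2 -16.2]
scene botR [20.4 13.6]
scene topL [ 19.9 -17.7]
scene topR [23.6 14. ]
scene rimA [-30.8 -24.1]
scene rimB [ 29.  -24.2]
scene rimC [29.  21.8]
top botL [-23.   14.2]
top botR [-22.7 -18.1]
top rimL [-29.   22.4]
top rimR [-27.8 -23. ]
rim c1 [29.5 24.3]
rim c1 [ 30.6 -23.1]
rim c1 [-28.8 -23.5]
rim c1 [-30.1  23.3]
```

```bash
python3 -m crank '[[[0.024,0.016,0,0,0,0,0],[0,0,-0.12,0,0,0,0],[0,0,-0.12,0,0,0,0],[0,0,-0.1,0,0,0,0],[0,0,0,0,0,0,0],[0,0,0,0,0,0,0]]]'
```

```text
t: 6.15
ee_pos: [0.5292, -0.0777, 0.102]
ee_rot: [[-0.001, -0.978, 0.21], [-0.0, 0.21, 0.978], [-1.0, 0.001, -0.0]]
contact_force: [0.7, -0.9, 0.2]
grip_width: 0.145
```

```bash
python3 -m crank '[[[0,0,-0.15,0,0,0,0],[0,0,-0.15,0,0,0,0],[0,0,-0.15,0,0,0,0],[0,0,-0.1,0,0,0,0],[0,0,0,0,0,0,0],[0,0,0,0,0,0,0]]]'
```

```text
t: 6.65
ee_pos: [0.5292, -0.0776, 0.0801]
ee_rot: [[-0.001, -0.978, 0.21], [-0.0, 0.21, 0.978], [-1.0, 0.001, -0.0]]
contact_force: [-0.5, 0.4, -1.2]
grip_width: 0.144
```

```bash
python3 -m crank '[[[0,0,-0.1,0,0,0,0],[0,0,-0.1,0,0,0,0],[0,0,-0.08,0,0,0,0],[0,0,-0.06,0,0,0,0],[0,0,-0.03,0,0,0,0],[0,0,0,0,0,0,0],[0,0,0,0,0,0,0]]]'
```

```text
t: 7.23
ee_pos: [0.5299, -0.0776, 0.0667]
ee_rot: [[0.001, -0.978, 0.209], [-0.0, 0.209, 0.978], [-1.0, -0.001, 0.0]]
contact_force: [-0.8, -0.2, 5.4]
grip_width: 0.148
```

Nearly down; press on until the force rises at the stop.

```bash
python3 -m crank '[[[0,0,-0.03,0,0,0,0],[0,0,-0.02,0,0,0,0],[0,0,0,0,0,0,0],[0,0,0,0,0,0,0]]]'; python3 -m crank '[[[0,0,-0.02,0,0,0,0],[0,0,-0.02,0,0,0,0],[0,0,0,0,0,0,0],[0,0,0,0,0,0,0]]]'
```

```text
t: 7.57
ee_pos: [0.53, -0.0777, 0.0654]
ee_rot: [[0.002, -0.978, 0.209], [-0.0, 0.209, 0.978], [-1.0, -0.002, -0.0]]
contact_force: [-3.3, -0.2, 10.1]
grip_width: 0.142
t: 7.9
ee_pos: [0.5301, -0.0777, 0.0652]
ee_rot: [[0.002, -0.978, 0.208], [-0.001, 0.208, 0.978], [-1.0, -0.002, -0.0]]
contact_force: [-5.1, 1.0, 19.4]
grip_width: 0.146
```

```bash
python3 -m crank '[[[0,0,0.05,0,0,0,0],[0,0,0.03,0,0,0,0],[0,0,0,0,0,0,45],[0,0,0,0,0,0,45],[0,0,0,0,0,0,45],[0,0,0,0,0,0,45],[0,0,0.4,0,0,0,45],[0,0,0.8,0,0,0,45],[0,0,0.8,0,0,0,45],[0,0,0,0,0,0,45]]]'
python3 -m crank '[[[-0.1,-0.44,0,0,0,0.096,45],[-0.1,-0.44,0,0,0,0.096,45],[-0.1,-0.44,0,0,0,0.096,45],[-0.1,-0.44,0,0,0,0.096,45],[-0.1,-0.44,0,0,0,0.096,45],[-0.1,-0.44,0,0,0,0.096,45],[-0.1,-0.44,0,0,0,0.096,45],[-0.1,-0.42,0,0,0,0.096,45],[0,0,0,0,0,0,45],[0,0,0,0,0,0,45]]]'
python3 - <<'E'
from h import *
e=robot.sense();print(e['ee_pos'],e['q'].round(1),np.degrees(np.arctan2(e['ee_rot'][1,2],e['ee_rot'][0,2])))
t=viewer.get_image("top");s=viewer.get_image("scene")
cv2.imwrite("pics/t4.png",t[:,:,::-1]);cv2.imwrite("pics/s4.png",s[:,:,::-1])
cv2.imwrite("pics/g4.png",np.hstack([cv2.resize(t[190:260,290:360],(350,350),interpolation=2),cv2.resize(s[180:270,110:230],(450,338),interpolation=2)[:338] if 0 else cv2.resize(s[175:265,110:225],(447,350),interpolation=2)])[:,:,::-1])
E
```

```text
t: 8.73
ee_pos: [0.5336, -0.0776, 0.1515]
ee_rot: [[0.012, -0.978, 0.208], [-0.0, 0.208, 0.978], [-1.0, -0.012, 0.002]]
contact_force: [1.0, -1.1, 0.2]
grip_width: 0.448
t: 9.57
ee_pos: [0.4971, -0.2181, 0.1449]
ee_rot: [[-0.0, -0.851, -0.526], [0.0, -0.526, 0.851], [-1.0, 0.0, 0.0]]
contact_force: [-0.8, 0.5, 0.3]
grip_width: 0.449
[ 0.49712524 -0.21808165  0.14486585] [ -6.6  18.7 -18.1  -0.  -53.2 -51.7] 121.71767628617242
```

View pics/g4.png

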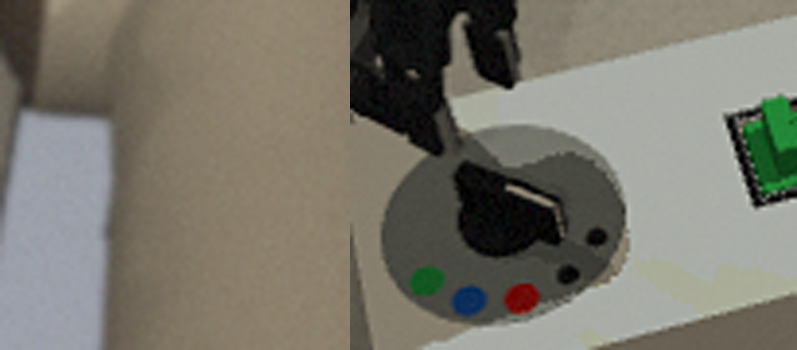

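```bash
python3 -m crank '[[[0.04,0.03,-0.5,0,0,0,45],[0,0,-0.5,0,0,0,45],[0,0,-0.45,0,0,0,45],[0,0,-0.3,0,0,0,45],[0,0,0,0,0,0,45],[0,0,0,0,0,0,45],[0,0,0,0,0,0,0],[0,0,0,0,0,0,0],[0,0,0,0,0,0,0],[0,0,0,0,0,0,0],[0,0,0,0,0,0,0],[0,0,0,0,0,0,0]]]' 40
```

```text
t: 10.67
ee_pos: [0.4998, -0.2159, 0.0766]
ee_rot: [[0.002, -0.849, -0.529], [0.0, -0.529, 0.849], [-1.0, -0.002, -0.001]]
contact_force: [-1.5, 4.3, 4.9]
grip_width: 0.128
```

```bash
python3 -m crank '[[[0,0,0.03,0,0,-0.06,0],[0,0,0,0,0,-0.1,0],[0,0,0,0,0,-0.1,0],[0,0,0,0,0,-0.1,0],[0,0,0,0,0,-0.1,0],[0,0,0,0,0,-0.1,0],[0,0,0,0,0,0,0]]]'; python3 -m crank '[[[0,0,0,0,0,-0.1,0],[0,0,0,0,0,-0.1,0],[0,0,0,0,0,-0.1,0],[0,0,0,0,0,-0.1,0],[0,0,0,0,0,-0.1,0],[0,0,0,0,0,-0.1,0],[0,0,0,0,0,0,0]]]'
```

```text
t: 11.25
ee_pos: [0.5001, -0.2172, 0.0766]
ee_rot: [[0.003, -1.0, 0.005], [-0.001, 0.005, 1.0], [-1.0, -0.003, -0.001]]
contact_force: [1.4, -3.0, -3.1]
grip_width: 0.13
t: 11.83
ee_pos: [0.4996, -0.2186, 0.0766]
ee_rot: [[0.002, -0.823, 0.568], [-0.003, 0.568, 0.823], [-1.0, -0.003, -0.002]]
contact_force: [2.2, -9.1, -6.1]
grip_width: 0.125
```

```bash
python3 -m crank '[[[0,0,-0.02,0,0,-0.094,0],[0,0,0,0,0,-0.094,0],[0,0,0,0,0,-0.094,0],[0,0,0,0,0,-0.094,0],[0,0,0,0,0,-0.094,0],[0,0,0,0,0,-0.094,0],[0,0,0,0,0,-0.094,0],[0,0,0,0,0,0,0],[0,0,0,0,0,0,0]]]'; python3 -c "
from bench import robot;e=robot.sense();print(e['ft_torque'],e['q'])"
```

```text
t: 12.58
ee_pos: [0.4983, -0.2196, 0.0766]
ee_rot: [[-0.001, -0.307, 0.952], [-0.004, 0.952, 0.307], [-1.0, -0.004, -0.002]]
contact_force: [-1.7, -13.6, 0.3]
grip_width: 0.125
[-4.0301559   0.61787229 -0.01332992] [  -6.58594131   23.73569713  -22.39437457    0.34347971  -43.90762863
 -155.75367603]
```

```bash
python3 -m crank '[[[0,-0.08,0,0,0,0,0],[0,0,0,0,0,0,0],[0,0,0,0,0,0,35],[0,0,0,0,0,0,35],[0,0,0,0,0,0,35],[0,0,0,0,0,0,35],[0,0,0.4,0,0,0,35],[0,0,0.8,0,0,0,35],[0,0,0.9,0,0,0,35],[0,0,0.9,0,0,0,35],[0,0,0,0,0,0,35]]]'
python3 -m crank '[[[-0.4,-0.8,0.2,0,0,0,35],[-0.4,-0.8,0.2,0,0,0,35],[-0.4,-0.8,0.2,0,0,0,35],[-0.4,-0.8,0.2,0,0,0,35],[-0.4,-0.8,0,0,0,0,35],[-0.4,-0.8,0,0,0,0,35],[-0.4,-0.8,0,0,0,0,35],[-0.2,-0.8,0,0,0,0,35],[0,-0.8,0,0,0,0,35],[0,0,0,0,0,0,35]]]'
python3 - <<'E'
from h import *
t=viewer.get_image("top");s=viewer.get_image("scene")
cv2.imwrite("pics/t5.png",t[:,:,::-1]);cv2.imwrite("pics/s5.png",s[:,:,::-1])
cv2.imwrite("pics/g5.png",np.vstack([cv2.resize(t[195:265,300:440],(600,300),interpolation=2),cv2.resize(s[195:270,105:255],(600,300),interpolation=2)])[:,:,::-1])
for n,im in(("top",t),("scene",s)):
  for c in('green','red','blue'): print(n,c,[(int(a),p.tolist()) for a,p in blobs(n,im,c)[0]])
E
```

```text
t: 13.5
ee_pos: [0.5034, -0.2209, 0.2037]
ee_rot: [[0.015, -0.307, 0.952], [-0.005, 0.952, 0.307], [-1.0, -0.009, 0.012]]
contact_force: [0.1, -1.0, 0.1]
grip_width: 0.347
t: 14.33
ee_pos: [0.378, -0.5121, 0.2262]
ee_rot: [[-0.001, -0.301, 0.954], [-0.001, 0.954, 0.301], [-1.0, -0.001, -0.001]]
contact_force: [0.9, -0.1, -0.6]
grip_width: 0.35
top green [(277, [323.4, 225.0]), (18, [418.5, 228.5])]
top red [(29, [188.5, 150.0]), (51, [398.3, 213.8]), (414, [165.2, 266.9])]
top blue [(309, [117.8, 161.9]), (42, [409.6, 218.9]), (372, [114.6, 279.9])]
scene green [(350, [220.9, 212.7]), (289, [373.9, 226.5]), (48, [129.2, 246.9])]
scene red [(55, [70.2, 1.1]), (453, [336.0, 142.8]), (70, [378.8, 197.3]), (59, [153.7, 251.4])]
scene blue [(235, [427.6, 25.1]), (371, [365.6, 122.4]), (321, [433.9, 184.4]), (52, [140.2, 251.9])]
```

View pics/g5.png

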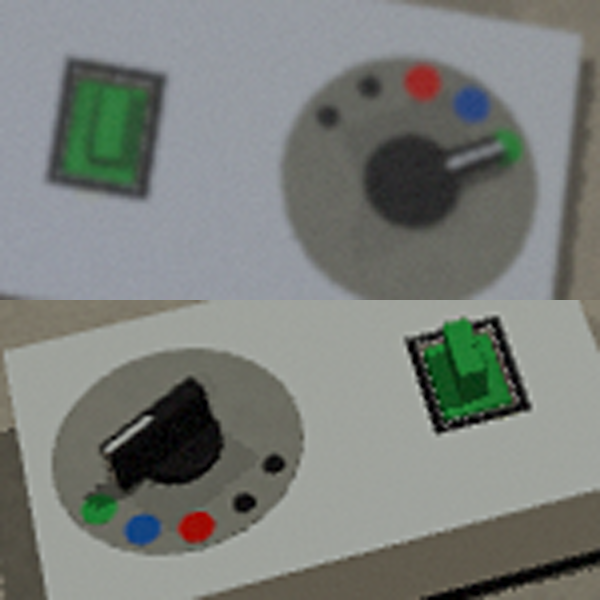

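Run:
```python
from h import *
print(tri((109.5/4.286-.5+300,133.5/4.286-.5+195),(105+465.5/4-.5,195+47.5/4-.5)))
a=[onz("top",U/4.286-.5+300,V/4.286-.5+195,.094)[:2] for U,V in((448,164),(500,147))];d=a[1]-a[0];print("pointer",np.degrees(np.arctan2(d[1],d[0])))
print(robot.sense()['t']); robot.close_job()
```

```text
(array([ 0.52344145, -0.0762603 ,  0.07497904]), np.float64(0.00011725535006936216))
pointer -73.78469761674319
14.4333
the job is handed in; nothing more can be done
```

I put the green cartridge in its bay and pressed it home. Then I turned the selector about 104° clockwise to the green mark, its last position, and handed the job in at about 14.4 s of the 64 s allowed.

- **Cartridge:** The plate moved under about 5–10 N. It then stopped dead at tool height 65.2 mm while the force rose to 19 N, which puts the underside about 20 mm above the table, i.e. flush. The last pictures show it seated inside the black rim. One check disagreed: locating the top of the rib by hand in the two pictures gave 75 mm, where flush is 82 mm. That is lower than the plate can go, so I put it down to rough pixel picks and relied on the hard stop.
- **Selector:** After I let go, the pointer measured −73.8° and the gripper −72.1° just before release. The green mark is at −72.8°, so it has clicked in. The last picture shows the pointer at the green disc.
- **Other items:** The red and blue cartridges and the jar stayed put in both cameras to within about 0.2 pixel. The doll's coloured areas shifted about 1.7 pixels at most while shrinking, which looks like changed shadow rather than movement. The arm never went near it.
- **Robot:** It was clear of everything at hand-in.

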